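# Post a parcel through the pull-down hopper of a drop box

### The arm

A 6-joint arm with a two-finger parallel gripper is mounted at the origin on the work surface; the furniture and walls round the work are solid. World frame = base frame: x ahead of the robot, y to its left, z up, the work surface at z = 0. Lengths are in m, angles in degrees, forces in N, time in s.
With the tool pointing down it reaches from about 0.375 to 0.9 m from the base axis. Payload 3.1 kg.
Tool frame: the origin (TCP) lies on the centre line of the jaws, within the pads' length; the fingertips stand 25 mm ahead of it and the grasp point (between the pads) lies 6 mm ahead of it; y points along the fingers, x is the direction in which the jaws open and shut, and the axes are right-handed (so a half turn about y gives the same grasp; the last joint's range is limited). The gripper opens to 87 mm and grips with 3 to 60 N. Pads are 19 mm wide; open, the fingers measure 117 mm over their backs; the gripper's body (75 mm by 190 mm) begins 51 mm behind the grasp point.
Start: joints at [60.418, 30.224, 82.088, -0, 67.689, -10.227], TCP at [0.207, 0.59, 0.248] pointing down, gripper open.
Joint ranges: [-176.69, 176.69], [-43.24, 126.21], [12.49, 139.97], [-82, 262], [0, 151.66], [-163.58, 163.58]. Speed limits (degrees/s): [159.86, 159.86, 180, 180, 180, 180].

### API

Orientations are given as a 3x3 rotation matrix whose columns are the frame's x, y, z axes.
In Python, from rig import * gives the robot as it stands.
- The arm moves only by the tool play_rows, never from a script. Its argument "commands" is a list of rows, each a list of 2 entries, a list of its own where there are three numbers: the shift along the world's x, y, z in m, then the turn, a rotation vector about the world's x, y, z in rad. A call has 1 to 10 rows; each row is the pose to reach, as a shift and turn from the pose commanded when the call began; what a row does not reach only later rows make up. A row lasts 1/8 s, in which the tool goes at most 62.5 mm and 10.7 degrees, less where a joint would pass 70% of its speed; a pose out of reach is approached as far as the arm can. A call with a gripper value outside its range is refused whole. "gripper" is the finger opening in m, from 0 to 0.087, set as the call begins (left out, the last holds). The fingers move at their own pace and stop on an object; the grip force is fixed at half the most. Time passes only in rows, so rows that repeat a pose let the fingers close. It gives the time, the measured TCP pose, the force and the opening at its end, in the units of the state.
- read_state(): the state, without advancing time (a new reading comes with each control period).
- capture(name): name is "scene" or "top" or "wrist"; returns a dict with "frame" (480x640x3 uint8, red, green, blue), "depth" (480x640 float32, m along the optical axis (not along the pixel's ray), 0 where there is no reading), "mtx" (3x3 intrinsics, pixels), "dist_coeffs" ([k1, k2, p1, p2, k3] as OpenCV has them; the pictures are not rectified), "cam_to_world" (4x4, takes a point from camera to world coordinates); the wrist camera has in their place "hand_eye" (4x4, takes a point from camera to tool coordinates, whose origin is the TCP and whose axes are the tool frame's). Camera axes: x right, y down, z forward; pixel columns grow to the right and rows downward; lengths in m; the calibration is good to about 2 mm. A picture is of the moment at which its call begins: read the wrist's pose just before it.
- hand_in(): hands the job in, once; it reports no verdict.
The state is a dict: "time_s": time; "joint_positions": joint angles; "qvel": joint speeds; "tau": joint torques, N m; "position": TCP position; "tcp_rot": TCP orientation; "force": force on the tool from outside, world axes, zero at the start; "moment": the same for the moment, N m; "opening": opening from 0.0 (shut) to 1.0 (fully open).
Only numpy, scipy, OpenCV 4.12 (cv2) and the standard library are available. Lean on these libraries where they do the work, as an engineer would, in place of code of your own. Each camera call takes 0.05 s, during which the arm holds its last target. There are 200 camera calls.

### The job

Post the smallest of the three parcels that lie in a row into the grey drop box behind them: pull the box's blue hopper door down by its handle as far as it goes, lay the parcel gently in the open hopper and let go of it, then push the hopper back up until it is shut flush, so that the parcel tips into the box. Leave the two bigger parcels in the row where they lie.

Things in the scene. Friction and masses are not known exactly. Their poses are not given: they have to be found in the camera images.
- dropbox: grey sheet-steel drop box, 190 mm deep (x), 260 mm wide (y), 300 mm high, fixed to the table. Origin: centre of its underside; its front is the plane x = -95 mm and faces -x of its own frame, z up. In the front a hopper opening 208 mm wide, from 150 to 282 mm high; closed top, so the hopper is the only way in. Inner floor 13 mm up
- hopper (a joint): angle of the blue hopper door (128 mm high, 202 wide, 5 thick), hinged at its bottom edge, rad: 0 = shut flush and upright, grows as its top comes out to the robot and down, 1.08 = down on its stop (slopes 28 degrees, tip highest). Stiff: stays where left, about 3 N at the handle moves it. A tray at 130 degrees to the door and two cheeks make it a V-shaped trough when down
- hopper_hinge (a point): middle of the hopper's hinge line, 92 mm in front of the box's centre and 150 mm above the table. Its axes turn with the hopper: y along the hinge, z along the door towards its top edge, x square to the door towards the inside. Shut, its axes are those of the box, and the 85 mm tray slopes 40 degrees down from here; cheeks 196 mm apart
- hopper_handle (a point): middle of the hopper's bright metal handle bar, a round bar 12 mm thick and 124 mm long along y on two end brackets, 136 mm up from the hinge along the door (8 mm past its top edge) and 45 mm out from it (at x = -45, z = 136 mm of hopper_hinge), with 35 mm clear between bar and door
- parcel: the smallest parcel, a brown taped carton box, 55 (x) x 76 (y) x 30 mm high, about 0.22 kg. Origin: centre of its underside, z up. The three parcels of the row lie in any order
- parcel_tall: a bigger brown parcel, 75 x 112 x 47 mm, not to be moved. Origin: centre of its underside
- parcel_flat: a bigger flat brown parcel, 90 x 122 x 32 mm, not to be moved. Origin: centre of its underside

How it is judged (in metres and radians):
On the way, in this order (a step that is already met when the one before it is completed fails the run):
1. the hopper is pulled down to its stop (above 0.98 rad) (value of joint hopper above 0.98 rad), for 0.2 s.
2. the small parcel lies in the lowered hopper, released and still (value of joint hopper above 0.9 rad and x of parcel in the frame of hopper_hinge between -0.01 and 0.09 m and y of parcel in the frame of hopper_hinge between -0.1 and 0.1 m and z of parcel in the frame of hopper_hinge between -0.06 and 0.13 m and linear speed of parcel below 0.03 m/s and contact force between parcel and dropbox above 0.3 N and contact force between parcel and the fingers below 0.1 N), for 0.2 s.
At the end, for the whole second after the job is handed in: The hopper is shut flush (within 0.05 rad), the smallest parcel lies still inside the box, off the hopper's tray (its origin less than 120 mm up), and the two bigger parcels are within 30 mm of where they were (value of joint hopper below 0.05 rad and x of parcel in the frame of dropbox between -0.095 and 0.095 m and y of parcel in the frame of dropbox between -0.125 and 0.125 m and z of parcel in the frame of dropbox between 0 and 0.12 m and linear speed of parcel below 0.1 m/s and distance of each of parcel_tall, parcel_flat from where it was at the start of the episode below 0.03 m); the robot touches nothing.
It fails at once if one of the two bigger parcels is moved more than 30 mm (distance of any of parcel_tall, parcel_flat from where it was at the start of the episode above 0.03 m).
It fails at once if the parcel is dropped or thrown into the open hopper (faster than 1.2 m/s out of the gripper) (value of joint hopper above 0.8 rad and contact force between parcel and the fingers below 0.1 N and linear speed of parcel above 1.2 m/s).
It also fails if it takes over 64 s, if anything falls off the work surface, if the arm or the gripper's body presses on something with over 40 N, if the wrist force passes 120 N, or if a joint passes its speed limit or range.

## Working session

There is one attempt and no reset: what is moved stays moved. The work goes in short steps, Python scripts to look and compute and a tool call to move; the robot and the scene stay as the last step left them, time stands still between calls to the robot, and variables do not carry over. Pictures are saved under pics/ and viewed, about 8 in all and at most 12, crops included, and the job is handed in when it is done.

Besides the shell and the picture viewer there is one more tool, called after "Emit:" as name([rows], argument=value, ...), one row to a line, values as JSON. play_rows: Moves the arm, as the interface text tells. Its arguments: {"type":"object","properties":{"commands":{"type":"array"},"gripper":{"type":"number"}},"required":["commands"]}

```bash
mkdir -p pics; cat > h.py <<'E'
from rig import *
import numpy as np, cv2
def cloud(c):
    h,w=c["depth"].shape
    u,v=np.meshgrid(np.arange(w),np.arange(h))
    n=cv2.undistortPoints(np.stack([u,v],-1).reshape(-1,1,2).astype(np.float64),c["mtx"],np.array(c["dist_coeffs"],float)).reshape(h,w,2)
    d=c["depth"]; P=np.dstack([n*d[...,None],d,np.ones_like(d)])
    T=c["cam_to_world"] if "cam_to_world" in c else tcpT()@np.array(c["hand_eye"])
    W=(P.reshape(-1,4)@np.array(T).T)[:,:3].reshape(h,w,3); W[d<=0]=np.nan
    return W
def tcpT():
    s=read_state();T=np.eye(4);T[:3,:3]=s["tcp_rot"];T[:3,3]=s["position"];return T
def save(c,n): cv2.imwrite("pics/"+n,c["frame"][...,::-1])
E
python3 - <<'E'
from h import *
print(read_state())
for n in("scene","top"):
    c=capture(n); save(c,n+"1.png"); np.save(n+"_W.npy",cloud(c)); print(np.round(c["cam_to_world"],3).tolist())
a=[cv2.imread(f"pics/{n}1.png") for n in("scene","top")]
E
```

```text
{'time_s': 0.0, 'joint_positions': array([ 6.04191370e+01,  3.02749744e+01,  8.21570808e+01,  1.30042834e-04,
        6.76899993e+01, -1.02286025e+01]), 'qvel': array([-0.08732096,  0.1084918 ,  0.01081988,  0.01218397,  0.01738906,
        0.06633707]), 'tau': array([ 1.00876063e-03, -4.40035522e+01, -1.76596963e+01,  6.35118247e-02,
        5.83328353e-02, -1.89331572e-04]), 'position': array([0.2067494 , 0.58908417, 0.24661054]), 'tcp_rot': array([[ 3.31374824e-01, -1.05342750e-03, -9.43498604e-01],
       [ 9.43496864e-01, -1.85155718e-03,  3.31376280e-01],
       [-2.09602250e-03, -9.99997731e-01,  3.80346113e-04]]), 'force': array([-1.01129798, -0.7881729 ,  0.19128355]), 'moment': array([-0.01934244, -0.05917261, -0.00048423]), 'opening': 0.9980448095797211}
[[-0.457, -0.766, 0.452, 0.226], [-0.889, 0.389, -0.24, 0.178], [0.008, -0.512, -0.859, 0.901], [0.0, 0.0, 0.0, 1.0]]
[[-0.38, -0.877, 0.294, 0.327], [-0.925, 0.357, -0.13, 0.08], [0.009, -0.322, -0.947, 1.108], [0.0, 0.0, 0.0, 1.0]]
```

View pics/scene1.png

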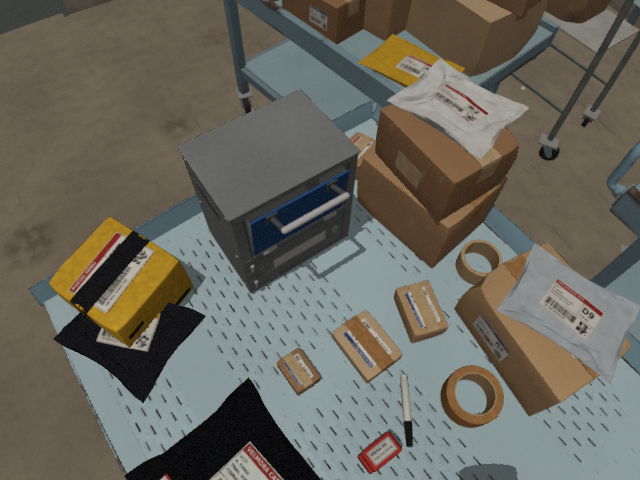

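View pics/top1.png

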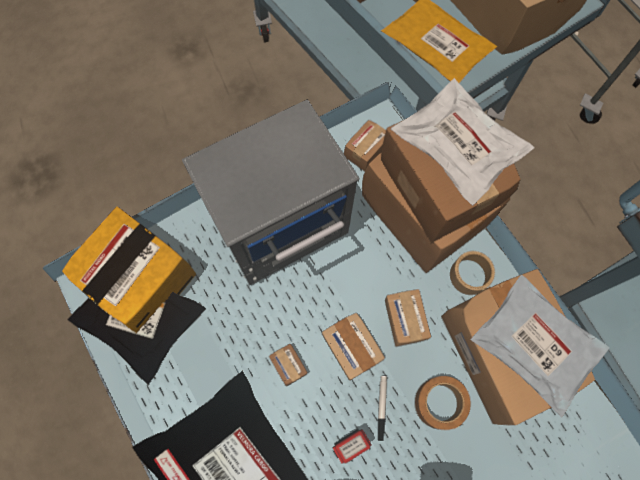

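The scene picture shows the box with its door shut and the bar from about (283,227) to (347,199). The smallest parcel is at (299,370), the flat one at (367,346) and the tall one at (420,310). The top view shows the smallest at (289,364). Next I fit poses from the depth.

```bash
python3 - <<'E'
from h import *
def rect(p):
    r=cv2.minAreaRect((p[:,:2]*1000).astype(np.float32)); return np.round(r[0],1),np.round(r[1],1),round(r[2],2)
for n in("scene","top"):
    W=np.load(n+"_W.npy"); z=W[...,2]
    print(n,"table z",np.nanmedian(W[400:410,225:245,2] if n=="scene" else W[370:380,225:245,2]))
    def comp(m,uv):
        m=cv2.morphologyEx(m.astype(np.uint8),cv2.MORPH_OPEN,np.ones((3,3)))
        k,l=cv2.connectedComponents(m); return l==l[uv[1],uv[0]]
    b=comp((z>.29)&(z<.31),(270,150) if n=="scene" else (270,170))
    print("box",rect(W[b]),np.median(W[b][:,2]))
    for nm,uv in dict(small=[(299,370),(289,364)],flat=[(367,346),(352,345)],tall=[(420,310),(408,317)]).items():
        q=uv[n=="top"]; zz=z[q[1],q[0]]; m=comp(abs(z-zz)<.007,q); print(nm,rect(W[m]),round(np.median(W[m][:,2]),4),m.sum())
    # handle: bright pixels near
    f=cv2.imread(f"pics/{n}1.png"); 
    roi=np.zeros(z.shape,bool); roi[190:270,240:360]=1
    m=roi&(f.min(2)>150)&(z>.22); p=W[m]; print("bar",m.sum(),np.round(p.mean(0),4)); 
    i=np.argsort(p[:,1]); print(np.round(p[i[:15]].mean(0),3),np.round(p[i[-15:]].mean(0),3))
E
```

```text
scene table z 0.061196916259354306
box (array([749.5,   1.7]), array([198.5, 267.9]), 7.65) 0.3008091175205061
small (array([441.3, 100.9]), array([75. , 53.4]), 9.27) 0.0298 979
flat (array([426.6, -43.9]), array([122.7,  91.7]), 8.47) 0.032 2635
tall (array([ 436.2, -177.8]), array([ 74.4, 112.8]), 78.76) 0.0471 1770
bar 90 [ 0.597  -0.0061  0.2868]
[ 0.604 -0.064  0.287] [0.591 0.042 0.287]
top table z 0.00298684920894976
box (array([748.5,   2.3]), array([198.3, 266.7]), 7.09) 0.3009026146453038
small (array([440.6, 101.3]), array([75.1, 53.7]), 9.38) 0.0296 750
flat (array([425.8, -43.2]), array([121.7,  90.3]), 7.98) 0.032 2244
tall (array([ 434.9, -177.3]), array([ 75.3, 112.7]), 78.15) 0.0467 1710
bar 302 [ 0.5975 -0.0147  0.2869]
[ 0.605 -0.077  0.287] [0.59  0.046 0.286]
```

Emit:
play_rows([
  [[0.03, -0.03, 0.05], [0, 0, -0.08]],
  [[0.06, -0.08, 0.09], [0, 0, -0.18]],
  [[0.09, -0.13, 0.12], [0, 0, -0.28]],
  [[0.12, -0.18, 0.122], [0, 0, -0.38]],
  [[0.15, -0.23, 0.122], [0, 0, -0.48]],
  [[0.18, -0.28, 0.122], [0, 0, -0.58]],
  [[0.215, -0.33, 0.122], [0, 0, -0.68]],
  [[0.25, -0.38, 0.122], [0, 0, -0.78]],
  [[0.285, -0.43, 0.122], [0, 0, -0.88]],
  [[0.32, -0.48, 0.122], [0, 0, -0.98]],
], gripper=0.034)

```text
time_s: 1.35
position: [0.5277, 0.1079, 0.3692]
tcp_rot: [[0.969, -0.001, -0.247], [0.247, 0.0, 0.969], [-0.001, -1.0, 0.0]]
force: [0.1, 0.5, 0.5]
opening: 0.392
```

Emit:
play_rows([
  [[0.03, -0.05, 0], [0, 0, -0.06]],
  [[0.06, -0.1, 0], [0, 0, -0.11]],
  [[0.073, -0.127, 0], [0, 0, -0.1256]],
  [[0.073, -0.127, 0], [0, 0, -0.1256]],
  [[0.073, -0.127, 0], [0, 0, -0.1256]],
  [[0.073, -0.127, 0], [0, 0, -0.1256]],
])

```text
time_s: 2.1
position: [0.5994, -0.0159, 0.3696]
tcp_rot: [[0.992, -0.0, -0.129], [0.129, 0.0, 0.992], [-0.0, -1.0, 0.0]]
force: [-0.1, -0.7, -0.0]
opening: 0.392
```

```bash
python3 - <<'E'
from h import *
s=read_state(); print({k:np.round(s[k],3) for k in("time_s","joint_positions","position","tcp_rot","opening","force")})
c=capture("wrist"); save(c,"w1.png"); np.save("w1.npy",cloud(c))
E
```

```text
{'time_s': np.float64(2.1), 'joint_positions': array([-1.2197e+01,  2.1816e+01,  7.6571e+01,  1.9000e-02,  8.1644e+01,
       -1.9601e+01]), 'position': array([ 0.599, -0.016,  0.37 ]), 'tcp_rot': array([[ 0.992, -0.   , -0.129],
       [ 0.129,  0.   ,  0.992],
       [-0.   , -1.   ,  0.   ]]), 'opening': np.float64(0.392), 'force': array([-0.113, -0.746, -0.034])}
```

View pics/w1.png

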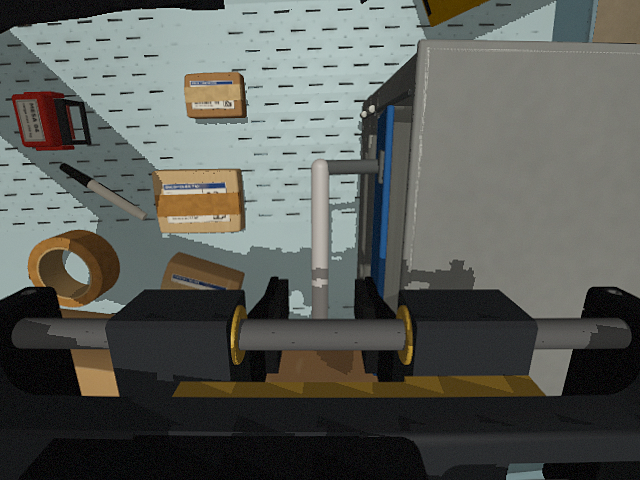

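The wrist view shows the bar running down column 320 from row 160, midway between the fingers, with the blue door edge at column 383. The door stands slightly open.

```bash
python3 - <<'E'
from h import *
W=np.load("w1.npy"); ex=np.array([.9919,.1271,0])
for r in(175,200,225,250):
    p=W[r,314:327]; p=p[abs(p[:,2]-.285)<.02]; print(r,np.round(p.mean(0),4),len(p))
    q=W[r,378:392]; print("  door",np.round(np.nanmedian(q,0),4))
p=W[120:260,470:600].reshape(-1,3);print("top z",np.nanmedian(p[:,2]))
m=abs(W[60:270,380:470,2]-.3)<.006; 
for r in(80,140,200,250):
    q=W[r,400:480]; q=q[abs(q[:,2]-.3)<.008]; print("front edge",np.round(q[0],4))
E
```

```text
175 [0.5918 0.041  0.2869] 13
  door [0.6346 0.0455 0.2761]
200 [0.5939 0.025  0.2866] 13
  door [0.639  0.0288 0.2759]
225 [0.596  0.0084 0.2868] 13
  door [0.6414 0.0108 0.2739]
250 [ 0.5982 -0.0091  0.2863] 13
  door [ 0.6441 -0.0069  0.2758]
top z 0.3009861388823604
front edge [0.6375 0.1012 0.3011]
front edge [0.6418 0.0693 0.298 ]
front edge [0.6471 0.0339 0.2981]
front edge [0.6508 0.0018 0.2987]
```

Emit:
play_rows([
  [[-0.001, 0, -0.03], [0, 0, 0]],
  [[-0.001, 0, -0.06], [0, 0, 0]],
  [[-0.001, 0, -0.075], [0, 0, 0]],
  [[-0.001, 0, -0.083], [0, 0, 0]],
  [[-0.001, 0, -0.083], [0, 0, 0]],
  [[-0.001, 0, -0.083], [0, 0, 0]],
])

```text
time_s: 2.9
position: [0.5998, -0.0174, 0.2877]
tcp_rot: [[0.992, 0.002, -0.127], [0.127, -0.0, 0.992], [0.002, -1.0, -0.001]]
force: [-0.2, 0.6, 0.5]
opening: 0.392
```

Emit:
play_rows([
  [[0, 0, 0], [0, 0, 0]],
  [[0, 0, 0], [0, 0, 0]],
  [[0, 0, 0], [0, 0, 0]],
  [[0, 0, 0], [0, 0, 0]],
], gripper=0.0)

```text
time_s: 3.4
position: [0.5988, -0.0174, 0.2868]
tcp_rot: [[0.992, -0.001, -0.127], [0.127, -0.0, 0.992], [-0.001, -1.0, -0.0]]
force: [-1.6, -0.2, 2.4]
opening: 0.127
```

```bash
cat > arc.py <<'E'
import numpy as np
ex=np.array([.9919,.1271,0]); ey=np.array([-.1271,.9919,0]); ez=np.array([0,0,1.])
H=np.array([.656,-.0098,.150]); R=.1433; off=np.arctan2(45,136)
def bar(t): return H-ex*R*np.sin(off+t)+ez*R*np.cos(off+t)
def tcp(t,a,d=.006): return bar(t)+d*(-np.sin(a)*ex+np.cos(a)*ez)
E
python3 - <<'E'
from arc import *
t0=.1; A=lambda t:.6*(t-t0); p0=tcp(t0,0); print(p0)
for t in np.linspace(t0,1.1,21)[1:]:
    print(round(t,2),np.round(tcp(t,A(t))-p0,3).tolist(),np.round(-A(t)*ey,3).tolist())
E
```

```text
[ 0.59810054 -0.01721912  0.28687233]
0.15 [-0.007, -0.001, -0.003] [0.004, -0.03, -0.0]
0.2 [-0.013, -0.002, -0.006] [0.008, -0.06, -0.0]
0.25 [-0.019, -0.002, -0.01] [0.011, -0.089, -0.0]
0.3 [-0.025, -0.003, -0.014] [0.015, -0.119, -0.0]
0.35 [-0.031, -0.004, -0.019] [0.019, -0.149, -0.0]
0.4 [-0.037, -0.005, -0.023] [0.023, -0.179, -0.0]
0.45 [-0.042, -0.005, -0.028] [0.027, -0.208, -0.0]
0.5 [-0.047, -0.006, -0.033] [0.031, -0.238, -0.0]
0.55 [-0.052, -0.007, -0.039] [0.034, -0.268, -0.0]
0.6 [-0.057, -0.007, -0.044] [0.038, -0.298, -0.0]
0.65 [-0.061, -0.008, -0.05] [0.042, -0.327, -0.0]
0.7 [-0.065, -0.008, -0.056] [0.046, -0.357, -0.0]
0.75 [-0.069, -0.009, -0.062] [0.05, -0.387, -0.0]
0.8 [-0.072, -0.009, -0.069] [0.053, -0.417, -0.0]
0.85 [-0.076, -0.01, -0.076] [0.057, -0.446, -0.0]
0.9 [-0.078, -0.01, -0.082] [0.061, -0.476, -0.0]
0.95 [-0.081, -0.01, -0.089] [0.065, -0.506, -0.0]
1.0 [-0.083, -0.011, -0.096] [0.069, -0.536, -0.0]
1.05 [-0.085, -0.011, -0.103] [0.072, -0.565, -0.0]
1.1 [-0.086, -0.011, -0.11] [0.076, -0.595, -0.0]
```

Emit:
play_rows([
  [[-0.007, -0.001, -0.003], [0.004, -0.03, 0]],
  [[-0.013, -0.002, -0.006], [0.008, -0.06, 0]],
  [[-0.019, -0.002, -0.01], [0.011, -0.089, 0]],
  [[-0.025, -0.003, -0.014], [0.015, -0.119, 0]],
  [[-0.031, -0.004, -0.019], [0.019, -0.149, 0]],
  [[-0.037, -0.005, -0.023], [0.023, -0.179, 0]],
  [[-0.042, -0.005, -0.028], [0.027, -0.208, 0]],
  [[-0.047, -0.006, -0.033], [0.031, -0.238, 0]],
  [[-0.047, -0.006, -0.033], [0.031, -0.238, 0]],
])

```text
time_s: 4.53
position: [0.5522, -0.0232, 0.2539]
tcp_rot: [[0.963, 0.237, -0.126], [0.122, 0.031, 0.992], [0.239, -0.971, 0.001]]
force: [-0.0, 1.6, 0.3]
opening: 0.124
```

Emit:
play_rows([
  [[-0.005, -0.001, -0.006], [0.003, -0.03, 0]],
  [[-0.01, -0.001, -0.011], [0.007, -0.06, 0]],
  [[-0.014, -0.002, -0.017], [0.011, -0.089, 0]],
  [[-0.018, -0.002, -0.023], [0.015, -0.119, 0]],
  [[-0.022, -0.003, -0.029], [0.019, -0.149, 0]],
  [[-0.025, -0.003, -0.036], [0.022, -0.179, 0]],
  [[-0.029, -0.004, -0.043], [0.026, -0.208, 0]],
  [[-0.031, -0.004, -0.049], [0.03, -0.238, 0]],
  [[-0.034, -0.004, -0.056], [0.034, -0.268, 0]],
  [[-0.036, -0.005, -0.063], [0.038, -0.298, 0]],
])

```text
time_s: 5.78
position: [0.5169, -0.0277, 0.191]
tcp_rot: [[0.849, 0.512, -0.129], [0.11, 0.068, 0.992], [0.517, -0.856, 0.002]]
force: [4.6, 6.4, 0.4]
opening: 0.128
```

Emit:
play_rows([
  [[-0.002, 0, -0.007], [0.003, -0.03, 0]],
  [[-0.003, 0, -0.011], [0.003, -0.03, 0]],
  [[-0.003, 0, -0.014], [0.003, -0.03, 0]],
  [[-0.003, 0, -0.014], [0.003, -0.03, 0]],
])

```text
time_s: 6.28
position: [0.5144, -0.0279, 0.1789]
tcp_rot: [[0.832, 0.54, -0.128], [0.108, 0.07, 0.992], [0.545, -0.838, -0.0]]
force: [-7.4, -0.7, 19.7]
opening: 0.121
```

```bash
python3 - <<'E'
from h import *
s=read_state(); print({k:np.round(s[k],3) for k in("time_s","joint_positions","position","tcp_rot","opening","force")})
c=capture("scene"); save(c,"s2.png"); np.save("s2.npy",cloud(c))
E
```

```text
{'time_s': np.float64(6.275), 'joint_positions': array([ -25.112,   24.639,  124.411,   82.803,   17.157, -110.575]), 'position': array([ 0.514, -0.028,  0.179]), 'tcp_rot': array([[ 0.832,  0.54 , -0.128],
       [ 0.108,  0.07 ,  0.992],
       [ 0.545, -0.838, -0.   ]]), 'opening': np.float64(0.121), 'force': array([-7.379, -0.685, 19.664])}
```

View pics/s2.png

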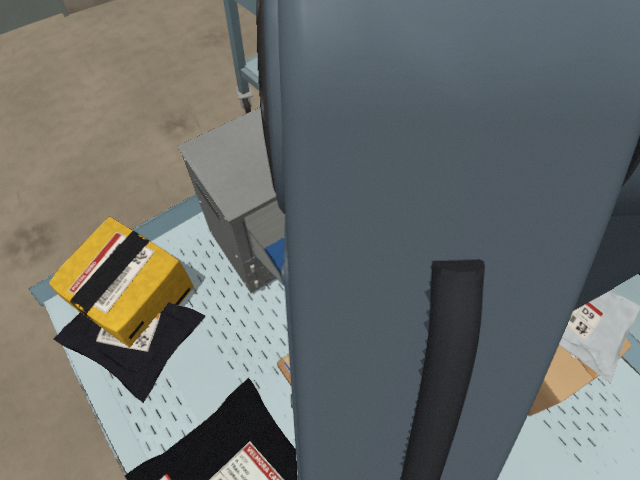

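The arm now hides the door in the scene view. The 20 N upward force and the bar height of 0.174 m say the hopper is on its stop. Next I release and back off.

Emit:
play_rows([
  [[0, 0, 0.004], [0, 0, 0]],
  [[0, 0, 0.004], [0, 0, 0]],
  [[0, 0, 0.004], [0, 0, 0]],
  [[-0.013, -0.002, 0.025], [0, 0, 0]],
  [[-0.026, -0.003, 0.045], [0, 0, 0]],
  [[-0.035, -0.004, 0.075], [-0.01, 0.1, 0]],
  [[-0.045, 0.0, 0.105], [-0.028, 0.22, 0]],
  [[-0.055, 0.01, 0.135], [-0.043, 0.34, 0]],
  [[-0.065, 0.03, 0.155], [-0.058, 0.46, 0]],
  [[-0.073, 0.05, 0.165], [-0.072, 0.566, 0]],
], gripper=0.034)

```text
time_s: 7.58
position: [0.4403, 0.0215, 0.3448]
tcp_rot: [[0.992, 0.001, -0.126], [0.126, -0.004, 0.992], [0.0, -1.0, -0.004]]
force: [-0.4, 0.5, -1.4]
opening: 0.391
```

```bash
python3 - <<'E'
from h import *
s=read_state(); print({k:np.round(s[k],3) for k in("time_s","joint_positions","position","tcp_rot","opening","force")})
E
```

```text
{'time_s': np.float64(7.575), 'joint_positions': array([-11.647,   8.771,  99.32 ,  -0.218,  71.834, -18.8  ]), 'position': array([0.44 , 0.022, 0.345]), 'tcp_rot': array([[ 0.992,  0.001, -0.126],
       [ 0.126, -0.004,  0.992],
       [ 0.   , -1.   , -0.004]]), 'opening': np.float64(0.391), 'force': array([-0.368,  0.485, -1.415])}
```

Emit:
play_rows([
  [[0, 0.015, -0.02], [0, 0, 0.17]],
  [[0, 0.03, -0.04], [0, 0, 0.34]],
  [[0, 0.045, -0.06], [0, 0, 0.51]],
  [[0, 0.06, -0.08], [0, 0, 0.68]],
  [[0, 0.075, -0.1], [0, 0, 0.85]],
  [[0.001, 0.0795, -0.12], [0, 0, 1.02]],
  [[0.001, 0.0795, -0.14], [0, 0, 1.19]],
  [[0.001, 0.0795, -0.15], [0, 0, 1.36]],
  [[0.001, 0.0795, -0.16], [0, 0, 1.53]],
  [[0.001, 0.0795, -0.16], [0, 0, 1.606]],
], gripper=0.087)

```text
time_s: 8.82
position: [0.4402, 0.1013, 0.1803]
tcp_rot: [[-0.165, -0.004, -0.986], [0.986, 0.0, -0.165], [0.001, -1.0, 0.004]]
force: [0.9, 0.6, 0.2]
opening: 0.996
```

Emit:
play_rows([
  [[0, 0, 0], [0, 0, 0]],
  [[0, 0, 0], [0, 0, 0]],
])

```text
time_s: 9.07
position: [0.4411, 0.1012, 0.1814]
tcp_rot: [[-0.161, -0.0, -0.987], [0.987, 0.0, -0.161], [0.0, -1.0, 0.0]]
force: [1.0, -0.2, 0.5]
opening: 1.004
```

```bash
python3 - <<'E'
from h import *
s=read_state(); print({k:np.round(s[k],4) for k in("joint_positions","position","tcp_rot","opening")})
c=capture("wrist"); save(c,"w2.png"); W=cloud(c)
for n in("scene","top"):
    c=capture(n); save(c,n+"3.png"); np.save(n+"3.npy",cloud(c))
m=(abs(W[...,2]-.03)<.006)&(W[...,1]>.04)&(W[...,1]<.17)&(W[...,0]>.37)&(W[...,0]<.51)
m=cv2.morphologyEx(m.astype(np.uint8),cv2.MORPH_OPEN,np.ones((5,5)))>0
print(m.sum(),cv2.minAreaRect((W[m][:,:2]*1000).astype(np.float32)))
a=cv2.imread("pics/w2.png");b=cv2.imread("pics/top3.png")
cv2.imwrite("pics/m3.png",cv2.resize(np.hstack([a,b]),(800,300)))
E
```

```text
{'joint_positions': array([-1.278800e+00,  2.333770e+01,  1.101104e+02,  6.300000e-03,
        4.657980e+01, -1.005564e+02]), 'position': array([0.4411, 0.1012, 0.1814]), 'tcp_rot': array([[-1.611e-01, -5.000e-04, -9.869e-01],
       [ 9.869e-01,  1.000e-04, -1.611e-01],
       [ 2.000e-04, -1.000e+00,  5.000e-04]]), 'opening': np.float64(1.0035)}
4981 ((440.677978515625, 102.61930084228516), (74.83069610595703, 54.86669921875), 7.9138031005859375)
```

View pics/m3.png

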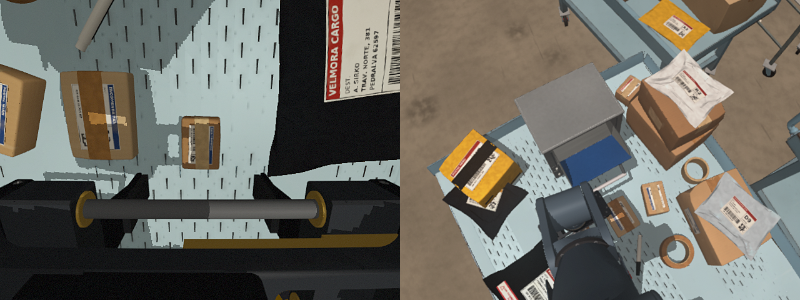

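The left half (wrist) shows the small parcel at about (201,142), centred between the open fingers. The right half (top) shows the blue door lying open at about (592,165). I'm going down to grasp.

Emit:
play_rows([
  [[0, 0.001, -0.05], [0, 0, 0]],
  [[0, 0.001, -0.1], [0, 0, 0]],
  [[0, 0.001, -0.13], [0, 0, -0.015]],
  [[0, 0.001, -0.145], [0, 0, -0.015]],
  [[0, 0.001, -0.151], [0, 0, -0.015]],
  [[0, 0.001, -0.151], [0, 0, -0.015]],
  [[0, 0.001, -0.151], [0, 0, -0.015]],
])

```text
time_s: 10.1
position: [0.4416, 0.1022, 0.0312]
tcp_rot: [[-0.147, 0.001, -0.989], [0.989, -0.0, -0.147], [-0.0, -1.0, -0.001]]
force: [0.8, 1.2, -0.7]
opening: 1.001
```

Emit:
play_rows([
  [[0, 0, 0], [0, 0, 0]],
  [[0, 0, 0], [0, 0, 0]],
  [[0, 0, 0], [0, 0, 0]],
  [[0, 0, 0], [0, 0, 0]],
  [[0, 0, 0], [0, 0, 0]],
  [[0, 0, 0], [0, 0, 0]],
], gripper=0.04)

```text
time_s: 10.85
position: [0.4412, 0.1022, 0.0306]
tcp_rot: [[-0.147, 0.0, -0.989], [0.989, -0.0, -0.147], [-0.0, -1.0, -0.0]]
force: [0.8, -0.4, 2.8]
opening: 0.634
```

```bash
python3 - <<'E'
from h import *
from arc import *
for n in("scene","top"):
    W=np.load(n+"3.npy"); f=cv2.imread(f"pics/{n}3.png").astype(int)
    m=(f[...,0]>f[...,2]*2)&(f[...,0]>80); P=(W[m]-H); B=np.c_[P@ex,P@ey,P@ez]; B=B[(abs(B[:,1])<.11)&(abs(B[:,0])<.2)&(B[:,2]>-.05)&(B[:,2]<.2)]
    # door slope
    d=B[(B[:,0]<-.02)&(B[:,0]>-.11)]; print(n,len(B),np.polyfit(d[:,0],d[:,2],1),np.round(np.nanmin(B,0),3),np.round(np.nanmax(B,0),3))
    P=(W-H).reshape(-1,3); Q=np.c_[P@ex,P@ey,P@ez]
    Q=Q[(Q[:,0]<-.01)&(Q[:,0]>-.16)&(abs(Q[:,1])>.09)&(abs(Q[:,1])<.11)&(Q[:,2]>-.05)&(Q[:,2]<.2)]
    for a in np.arange(-.16,-.01,.02):
        q=Q[(Q[:,0]>=a)&(Q[:,0]<a+.02)]; print(round(a,2),len(q), round(q[:,2].max(),3) if len(q) else None)
E
```

```text
Traceback (most recent call last):
TypeError: expected non-empty vector for x
```

```bash
python3 - <<'E'
from h import *
from arc import *
W=np.load("top3.npy"); f=cv2.imread("pics/top3.png").astype(int)
P=(W-H).reshape(-1,3); Q=np.c_[P@ex,P@ey,P@ez]; f=f.reshape(-1,3)
m=(f[:,0]>f[:,2]*1.8)&(f[:,0]>60)&(abs(Q[:,1])<.09)&(Q[:,0]<-.02)&(Q[:,0]>-.105)&(Q[:,2]>-.02)&(Q[:,2]<.12)
print(m.sum(),np.polyfit(Q[m,0],Q[m,2],1))
for a in np.arange(-.16,.06,.02):
    s=(Q[:,0]>=a)&(Q[:,0]<a+.02)&(Q[:,2]>-.05)&(Q[:,2]<.13)
    o=[]
    for lo,hi in((-.115,-.095),(-.09,-.05),(0.0,.05),(.06,.09),(.095,.115)):
        q=Q[s&(Q[:,1]>lo)&(Q[:,1]<hi),2]; o.append((len(q),round(float(np.median(q)),3),round(float(q.max()),3)) if len(q) else None)
    print(round(a,2),o)
E
```

```text
3328 [-0.53399952  0.00437266]
-0.16 [None, (21, 0.03, 0.035), (65, 0.03, 0.12), None, None]
-0.14 [None, (70, 0.034, 0.045), (84, 0.03, 0.035), None, None]
-0.12 [(20, 0.061, 0.064), (154, 0.06, 0.066), (160, 0.061, 0.065), (44, 0.06, 0.063), (8, 0.061, 0.062)]
-0.1 [(62, 0.067, 0.081), (181, 0.052, 0.06), (228, 0.052, 0.06), (144, 0.053, 0.061), (42, 0.068, 0.082)]
-0.08 [(80, 0.064, 0.084), (169, 0.042, 0.048), (226, 0.042, 0.05), (141, 0.042, 0.05), (34, 0.078, 0.085)]
-0.06 [(94, 0.061, 0.089), (164, 0.031, 0.04), (212, 0.031, 0.039), (130, 0.031, 0.039), (36, 0.084, 0.089)]
-0.04 [(102, 0.053, 0.087), (153, 0.021, 0.028), (207, 0.021, 0.027), (124, 0.02, 0.028), (31, 0.08, 0.09)]
-0.02 [(204, 0.071, 0.13), (148, 0.009, 0.018), (193, 0.009, 0.017), (119, 0.01, 0.016), (152, 0.058, 0.127)]
-0.0 [(107, 0.048, 0.118), (193, 0.006, 0.014), (248, 0.006, 0.013), (153, 0.006, 0.012), (97, 0.048, 0.13)]
0.02 [(52, 0.026, 0.073), (200, 0.014, 0.022), (264, 0.014, 0.022), (161, 0.014, 0.02), (13, 0.019, 0.075)]
0.04 [(1, 0.019, 0.019), (19, 0.017, 0.022), (24, 0.018, 0.02), (28, 0.018, 0.021), (2, 0.02, 0.021)]
```

Gripped at 55 mm opening. The measured door slope is 0.534, which is 1.08 rad, so the hopper is on its stop. Lifting and carrying the parcel over.

Emit:
play_rows([
  [[0, 0, 0.03], [0, 0, 0]],
  [[0, 0, 0.08], [0, 0, 0]],
  [[0, 0, 0.13], [0, 0, 0]],
  [[0, 0, 0.18], [0, 0, 0]],
  [[0, 0, 0.23], [0, 0, -0.01]],
  [[0.03, -0.022, 0.26], [0, 0, -0.02]],
  [[0.065, -0.048, 0.27], [0, 0, -0.02]],
  [[0.1, -0.074, 0.27], [-0.005, 0.04, -0.02]],
  [[0.135, -0.1, 0.265], [-0.01, 0.08, -0.02]],
  [[0.159, -0.119, 0.255], [-0.015, 0.119, -0.02]],
])

```text
time_s: 12.1
position: [0.6013, -0.0181, 0.2849]
tcp_rot: [[-0.127, -0.12, -0.985], [0.992, -0.014, -0.126], [0.001, -0.993, 0.121]]
force: [0.4, 0.2, -1.9]
opening: 0.636
```

Emit:
play_rows([
  [[0, 0, 0], [0, 0, 0]],
  [[0, 0, -0.015], [0, 0, 0]],
  [[0, 0, -0.03], [0, 0, 0]],
  [[0, 0, -0.04], [0, 0, 0]],
  [[0, 0, -0.046], [0, 0, 0]],
  [[0, 0, -0.048], [0, 0, 0]],
  [[0, 0, -0.05], [0, 0, 0]],
  [[0, 0, -0.05], [0, 0, 0]],
])

```text
time_s: 13.1
position: [0.6002, -0.0169, 0.2358]
tcp_rot: [[-0.127, -0.118, -0.985], [0.992, -0.014, -0.127], [0.001, -0.993, 0.119]]
force: [-0.2, 0.0, -1.7]
opening: 0.634
```

```bash
python3 - <<'E'
from h import *
s=read_state(); print({k:np.round(s[k],4) for k in("joint_positions","position","tcp_rot","opening")})
a=capture("wrist")["frame"];b=capture("top")["frame"]
cv2.imwrite("pics/m4.png",cv2.resize(np.hstack([a,b]),(800,300))[...,::-1])
E
```

```text
{'joint_positions': array([ -11.2646,   31.7472,   81.5998,   -2.1999,   73.1851, -107.8323]), 'position': array([ 0.6002, -0.0169,  0.2358]), 'tcp_rot': array([[-0.1274, -0.1185, -0.9847],
       [ 0.9918, -0.0139, -0.1267],
       [ 0.0013, -0.9929,  0.1193]]), 'opening': np.float64(0.6344)}
```

View pics/m4.png

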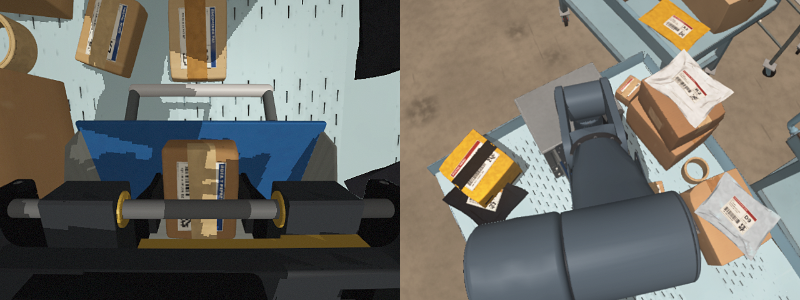

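The wrist half shows the parcel held at about (200,185) over the blue door, centred between the cheeks. I'm lowering it to contact.

Emit:
play_rows([
  [[0, 0, -0.002], [0, 0, 0]],
  [[0, 0, -0.004], [0, 0, 0]],
  [[0, 0, -0.006], [0, 0, 0]],
  [[0, 0, -0.006], [0, 0, 0]],
])

```text
time_s: 13.7
position: [0.6008, -0.0169, 0.2302]
tcp_rot: [[-0.127, -0.117, -0.985], [0.992, -0.014, -0.127], [0.001, -0.993, 0.118]]
force: [1.1, 0.0, 1.6]
opening: 0.635
```

Contact: the z force changed by +3 N. Releasing.

Emit:
play_rows([
  [[0, 0, 0], [0, 0, 0]],
  [[0, 0, 0], [0, 0, 0]],
  [[0, 0, 0], [0, 0, 0]],
  [[0, 0, 0], [0, 0, 0]],
  [[0, 0, 0], [0, 0, 0]],
  [[0, 0, 0], [0, 0, 0]],
  [[0, 0, 0], [0, 0, 0]],
  [[0, 0, 0], [0, 0, 0]],
], gripper=0.085)

```text
time_s: 14.7
position: [0.6001, -0.0168, 0.2296]
tcp_rot: [[-0.127, -0.119, -0.985], [0.992, -0.014, -0.127], [0.001, -0.993, 0.12]]
force: [-0.5, 0.4, -0.6]
opening: 0.977
```

Emit:
play_rows([
  [[0, 0, 0.02], [0, 0, 0]],
  [[0, 0, 0.05], [0, 0, 0]],
  [[0, 0, 0.1], [0.007, -0.06, 0]],
  [[-0.02, 0, 0.13], [0.015, -0.119, 0]],
  [[-0.05, 0, 0.14], [0.015, -0.119, 0]],
  [[-0.08, 0, 0.14], [0.015, -0.119, 0]],
  [[-0.08, 0, 0.14], [0.015, -0.119, 0]],
])

```text
time_s: 15.58
position: [0.5183, -0.0165, 0.3701]
tcp_rot: [[-0.127, -0.0, -0.992], [0.992, 0.001, -0.127], [0.001, -1.0, 0.0]]
force: [0.0, -0.1, 0.7]
opening: 0.973
```

```bash
python3 - <<'E'
from h import *
from arc import *
s=read_state(); print({k:np.round(s[k],4) for k in("time_s","joint_positions","position","tcp_rot","opening")})
c=capture("wrist"); save(c,"w5.png"); W=cloud(c); np.save("w5.npy",W)
E
```

```text
{'time_s': np.float64(15.575), 'joint_positions': array([-1.421880e+01,  1.449500e+01,  8.748160e+01,  6.490000e-02,
        7.806260e+01, -1.115443e+02]), 'position': array([ 0.5183, -0.0165,  0.3701]), 'tcp_rot': array([[-1.273e-01, -4.000e-04, -9.919e-01],
       [ 9.919e-01,  1.200e-03, -1.273e-01],
       [ 1.300e-03, -1.000e+00,  2.000e-04]]), 'opening': np.float64(0.9733)}
```

View pics/w5.png

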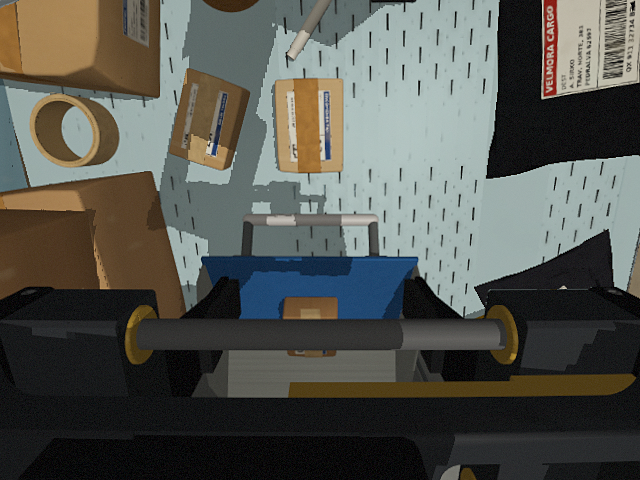

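The wrist view shows the parcel lying on the blue door at about (310,325), near the trough bottom. The bar is at row 219, so the hopper is still down. Checking the bar and parcel positions.

```bash
python3 - <<'E'
from h import *
from arc import *
W=np.load("w5.npy")
p=W[215:223,280:345].reshape(-1,3); print("bar",np.round(np.nanmedian(p,0),4),"model",bar(1.08))
p=W[300:318,290:335].reshape(-1,3)-H; q=np.nanmedian(p,0); print("parcel top rel hinge (in,y,up)",np.round([q@ex,q@ey,q@ez],3))
a=.566; t=1.08; g=tcp(t,a); back=-np.sin(a)*ex+np.cos(a)*ez
print("grasp tcp",g.round(4),"pre",(g+.07*back).round(4))
A=lambda t:.566*(t-.0)/1.08
for t in np.linspace(1.08,0.0,19)[1:]: print(round(t,2),np.round(tcp(t,A(t))-g,3).tolist(),np.round(-(A(t)-a)*ey,3).tolist())
E
```

```text
bar [ 0.5175 -0.0252  0.1804] model [ 0.51593995 -0.027747    0.17442082]
parcel top rel hinge (in,y,up) [-0.053  0.002  0.053]
grasp tcp [ 0.5127 -0.0282  0.1795] pre [ 0.4755 -0.0329  0.2386]
1.02 [0.002, 0.0, 0.009] [-0.004, 0.031, 0.0]
0.96 [0.004, 0.001, 0.017] [-0.008, 0.062, 0.0]
0.9 [0.007, 0.001, 0.025] [-0.012, 0.094, 0.0]
0.84 [0.01, 0.001, 0.033] [-0.016, 0.125, 0.0]
0.78 [0.014, 0.002, 0.041] [-0.02, 0.156, 0.0]
0.72 [0.019, 0.002, 0.049] [-0.024, 0.187, 0.0]
0.66 [0.023, 0.003, 0.056] [-0.028, 0.218, 0.0]
0.6 [0.028, 0.004, 0.063] [-0.032, 0.25, 0.0]
0.54 [0.034, 0.004, 0.07] [-0.036, 0.281, 0.0]
0.48 [0.04, 0.005, 0.076] [-0.04, 0.312, 0.0]
0.42 [0.046, 0.006, 0.082] [-0.044, 0.343, 0.0]
0.36 [0.053, 0.007, 0.088] [-0.048, 0.374, 0.0]
0.3 [0.06, 0.008, 0.093] [-0.052, 0.405, 0.0]
0.24 [0.067, 0.009, 0.098] [-0.056, 0.437, 0.0]
0.18 [0.075, 0.01, 0.102] [-0.06, 0.468, 0.0]
0.12 [0.082, 0.011, 0.106] [-0.064, 0.499, 0.0]
0.06 [0.09, 0.012, 0.11] [-0.068, 0.53, 0.0]
0.0 [0.099, 0.013, 0.113] [-0.072, 0.561, 0.0]
```

Emit:
play_rows([
  [[-0.005, -0.002, 0], [0, 0, -0.17]],
  [[-0.01, -0.004, 0], [0, 0, -0.34]],
  [[-0.015, -0.006, 0], [0, 0, -0.51]],
  [[-0.02, -0.008, 0], [0, 0, -0.68]],
  [[-0.025, -0.01, 0], [0, 0, -0.85]],
  [[-0.03, -0.012, 0], [0, 0, -1.02]],
  [[-0.035, -0.014, -0.01], [0, 0, -1.19]],
  [[-0.04, -0.016, -0.02], [0, 0, -1.36]],
  [[-0.043, -0.016, -0.03], [0, 0, -1.53]],
  [[-0.043, -0.016, -0.03], [0, 0, -1.571]],
], gripper=0.034)

```text
time_s: 16.88
position: [0.4778, -0.033, 0.3385]
tcp_rot: [[0.992, -0.0, -0.125], [0.125, 0.001, 0.992], [-0.0, -1.0, 0.001]]
force: [0.0, 0.1, -0.4]
opening: 0.389
```

Emit:
play_rows([
  [[0, 0, -0.02], [0.013, -0.1, 0]],
  [[0, 0, -0.04], [0.026, -0.2, 0]],
  [[0, 0, -0.06], [0.038, -0.3, 0]],
  [[0, 0, -0.075], [0.051, -0.4, 0]],
  [[0, 0, -0.09], [0.064, -0.5, 0]],
  [[0, 0, -0.1], [0.072, -0.562, 0]],
  [[0, 0, -0.1], [0.072, -0.562, 0]],
  [[0, 0, -0.1], [0.072, -0.562, 0]],
])

```text
time_s: 17.88
position: [0.4779, -0.0335, 0.2391]
tcp_rot: [[0.837, 0.533, -0.127], [0.107, 0.068, 0.992], [0.537, -0.843, 0.0]]
force: [0.4, 0.3, 0.2]
opening: 0.391
```

```bash
python3 - <<'E'
from h import *
s=read_state(); print({k:np.round(s[k],4) for k in("time_s","joint_positions","position","tcp_rot","opening")})
W=cloud(capture("wrist")); R=s["tcp_rot"];p=s["position"]
L=(W.reshape(-1,3)-p)@R
m=(L[:,1]>.03)&(L[:,1]<.11)&(abs(L[:,0])<.03)&(L[:,2]>.0)&(L[:,2]<.06); 
print(m.sum(),np.round(np.median(L[m],0),4) if m.any() else "")
E
```

```text
{'time_s': np.float64(17.875), 'joint_positions': array([-28.594 ,  13.8409, 124.8402,  53.8723,  22.9545, -82.9708]), 'position': array([ 0.4779, -0.0335,  0.2391]), 'tcp_rot': array([[ 8.366e-01,  5.329e-01, -1.267e-01],
       [ 1.068e-01,  6.830e-02,  9.919e-01],
       [ 5.373e-01, -8.434e-01,  2.000e-04]]), 'opening': np.float64(0.391)}
1828 [0.0005 0.0702 0.0329]
```

The bar is centred within 0.5 mm and 76 mm ahead. Advance 70 mm and grip.

Emit:
play_rows([
  [[0.01, 0.001, -0.016], [0, 0, 0]],
  [[0.02, 0.003, -0.032], [0, 0, 0]],
  [[0.03, 0.004, -0.047], [0, 0, 0]],
  [[0.037, 0.005, -0.058], [0, 0, 0]],
  [[0.037, 0.005, -0.058], [0, 0, 0]],
  [[0.037, 0.005, -0.058], [0, 0, 0]],
])

```text
time_s: 18.68
position: [0.5145, -0.0279, 0.1819]
tcp_rot: [[0.836, 0.534, -0.128], [0.108, 0.068, 0.992], [0.538, -0.843, -0.001]]
force: [0.4, -0.4, 0.7]
opening: 0.39
```

Emit:
play_rows([
  [[0, 0, 0], [0, 0, 0]],
  [[0, 0, 0], [0, 0, 0]],
  [[0, 0, 0], [0, 0, 0]],
  [[0, 0, 0], [0, 0, 0]],
], gripper=0.0)

```text
time_s: 19.18
position: [0.5131, -0.028, 0.1813]
tcp_rot: [[0.837, 0.532, -0.127], [0.107, 0.067, 0.992], [0.536, -0.844, -0.001]]
force: [-4.9, -1.3, 1.4]
opening: 0.127
```

Emit:
play_rows([
  [[0.002, 0.0, 0.009], [-0.004, 0.031, 0]],
  [[0.004, 0.001, 0.017], [-0.008, 0.062, 0]],
  [[0.007, 0.001, 0.025], [-0.012, 0.094, 0]],
  [[0.01, 0.001, 0.033], [-0.016, 0.125, 0]],
  [[0.014, 0.002, 0.041], [-0.02, 0.156, 0]],
  [[0.019, 0.002, 0.049], [-0.024, 0.187, 0]],
  [[0.023, 0.003, 0.056], [-0.028, 0.218, 0]],
  [[0.028, 0.004, 0.063], [-0.032, 0.25, 0]],
  [[0.034, 0.004, 0.07], [-0.036, 0.281, 0]],
  [[0.034, 0.004, 0.07], [-0.036, 0.281, 0]],
])

```text
time_s: 20.42
position: [0.5462, -0.0239, 0.251]
tcp_rot: [[0.953, 0.272, -0.129], [0.124, 0.036, 0.992], [0.275, -0.961, 0.001]]
force: [-5.9, -3.0, 3.9]
opening: 0.127
```

Emit:
play_rows([
  [[0.006, 0.001, 0.006], [-0.004, 0.031, 0]],
  [[0.012, 0.002, 0.012], [-0.008, 0.062, 0]],
  [[0.019, 0.003, 0.018], [-0.012, 0.093, 0]],
  [[0.026, 0.004, 0.023], [-0.016, 0.124, 0]],
  [[0.033, 0.005, 0.028], [-0.02, 0.156, 0]],
  [[0.041, 0.006, 0.032], [-0.024, 0.187, 0]],
  [[0.048, 0.007, 0.036], [-0.028, 0.218, 0]],
  [[0.056, 0.008, 0.04], [-0.032, 0.249, 0]],
  [[0.065, 0.009, 0.043], [-0.036, 0.28, 0]],
  [[0.065, 0.009, 0.043], [-0.036, 0.28, 0]],
])

```text
time_s: 21.68
position: [0.6125, -0.0154, 0.2958]
tcp_rot: [[0.992, -0.001, -0.128], [0.128, -0.001, 0.992], [-0.001, -1.0, -0.001]]
force: [-3.0, -1.8, 6.3]
opening: 0.125
```

Emit:
play_rows([
  [[0.002, 0, -0.001], [0, 0, 0]],
  [[0.004, 0.0005, -0.002], [0, 0, 0]],
  [[0.006, 0.001, -0.002], [0, 0, 0]],
  [[0.006, 0.001, -0.002], [0, 0, 0]],
])

```text
time_s: 22.18
position: [0.613, -0.0154, 0.2957]
tcp_rot: [[0.992, -0.012, -0.128], [0.128, -0.004, 0.992], [-0.012, -1.0, -0.002]]
force: [-17.2, -4.3, 20.4]
opening: 0.126
```

The bar no longer moves and the push is 17 N, so the door is shut. I relax, open and rise, then check.

Emit:
play_rows([
  [[-0.005, -0.001, 0.001], [0, 0, 0]],
  [[-0.005, -0.001, 0.001], [0, 0, 0]],
])

```text
time_s: 22.42
position: [0.6126, -0.0154, 0.2958]
tcp_rot: [[0.992, 0.0, -0.127], [0.127, -0.001, 0.992], [-0.0, -1.0, -0.001]]
force: [-5.4, -1.9, 9.2]
opening: 0.125
```

Emit:
play_rows([
  [[0, 0, 0], [0, 0, 0]],
  [[0, 0, 0], [0, 0, 0]],
  [[0, 0, 0], [0, 0, 0]],
  [[0, 0, 0.02], [0, 0, 0]],
  [[0, 0, 0.05], [0, 0, 0]],
  [[-0.015, 0, 0.08], [0, 0, 0]],
  [[-0.015, 0, 0.08], [0, 0, 0]],
  [[-0.015, 0, 0.08], [0, 0, 0]],
], gripper=0.034)

```text
time_s: 23.42
position: [0.5989, -0.0147, 0.3725]
tcp_rot: [[0.992, 0.001, -0.127], [0.127, 0.001, 0.992], [0.001, -1.0, 0.0]]
force: [-0.4, 0.1, 0.4]
opening: 0.393
```

```bash
python3 - <<'E'
from h import *
from arc import *
c=capture("wrist"); save(c,"w6.png"); W=cloud(c); f=c["frame"].astype(int)
B=((W-H).reshape(-1,3))@np.c_[ex,ey,ez]; z=W[...,2].ravel(); 
m=(abs(B[:,0]+.05)<.03)&(abs(z-.285)<.012)&(abs(B[:,1])<.055); print("bar in,up",np.round(np.median(B[m],0),4),m.sum())
th=[np.round((bar(t)-H)@np.c_[ex,ez],4) for t in(0,.05,.1)];print(th)
m=(f.reshape(-1,3)[:,2]>f.reshape(-1,3)[:,0]*1.8)&(abs(B[:,0])<.05)&(z>.2); print("door",m.sum(),np.round(np.percentile(B[m],[5,50,95],axis=0),3))
E
```

```text
bar in,up [-0.0437  0.0115  0.1412] 2337
[array([-0.045,  0.136]), array([-0.0518,  0.1336]), array([-0.0584,  0.1309])]
door 5767 [[-0.042 -0.037  0.059]
 [-0.002  0.025  0.121]
 [ 0.022  0.093  0.312]]
```

View pics/w6.png

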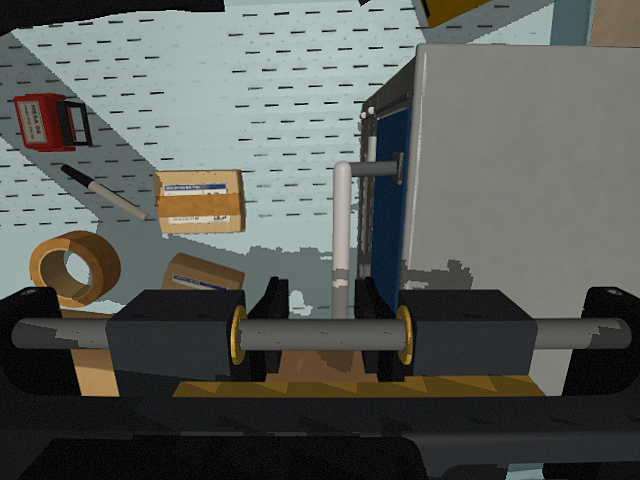

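The wrist view shows the door flush and the bar at column 341. The flat parcel (198,201) and the tall one (203,275) are at the same pixels as before, and the small one is gone from the table. I wait a moment, then hand in.

Emit:
play_rows([
  [[0, 0, 0.02], [0, 0, 0]],
  [[0, 0, 0.03], [0, 0, 0]],
  [[0, 0, 0.03], [0, 0, 0]],
  [[0, 0, 0.03], [0, 0, 0]],
  [[0, 0, 0.03], [0, 0, 0]],
  [[0, 0, 0.03], [0, 0, 0]],
  [[0, 0, 0.03], [0, 0, 0]],
  [[0, 0, 0.03], [0, 0, 0]],
])

```text
time_s: 24.48
position: [0.5991, -0.0148, 0.4035]
tcp_rot: [[0.992, 0.002, -0.127], [0.127, 0.0, 0.992], [0.002, -1.0, 0.0]]
force: [-0.1, -0.2, 0.6]
opening: 0.388
```

```bash
python3 -c "
from rig import *
s=read_state();print(s['time_s'],s['force']);print(hand_in())"
```

```text
24.475 [-0.05171513 -0.19815378  0.64515319]
the job is handed in; nothing more can be done
None
```

The smallest parcel is posted and the hopper is shut. I handed the job in at 24.5 s of the 64 s limit; hand-in reports no verdict.

- **Pulling down:** I gripped the handle bar and pulled the hopper to its stop. The measured door slope of 0.534 corresponds to 1.08 rad.
- **Placing:** I laid the parcel on the lowered door, edge touching, and let go. The wrist picture then showed it lying in the trough, with the hopper still down.
- **Shutting:** I gripped the bar again and swung the hopper up. It pressed on its stop at about 17 N, and afterwards the bar measured within about 1.3 mm of its shut position, which is about 0.01 rad.
- **Bigger parcels:** Both appear at the same pixels in wrist pictures taken from nearly the same pose before and after. I compared these by eye and did not measure them again.
- **Robot:** At hand-in the gripper was clear of the box, with no notable contact force.

**Not checked:** I could not see inside the closed box. That the parcel slid off the tray is inferred from the tray's 40° slope and from seeing no parcel outside.

**Disagreement:** During the final swing the gripper sat about 3 to 4 mm higher on the bar than my model predicted. I put this down to a slight slip of the grip; it had no visible effect.

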